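Feel which end of the spacer is undercut, turn it if need be and slide it home

TASK

Take the offcut that is stuck in the chute out and lay it on the bench clear of the jig, then slide the spacer from the turntable along the chute until it is fully home against the end stop. It goes home only with its undercut end leading, and that does not show from above: press down on its ends to feel which one is hollow underneath, and turn the turntable half round first if the wrong end faces the chute. Do not lift the spacer out or force it, and leave the waiting spacer, glue bottle, tape measure and sanding block where they stand.

Things in the scene. Friction and masses are not known exactly. Their poses are not given: they have to be found in the camera images.
- jig: wooden jig fixed to the bench. Origin on the bench top under the turntable's axis; y axis points from the turntable along the chute, x across it, z up. In this frame its 8 mm base board spans x -95..95, y -97..97 mm, with a tongue to x -168 (y -80..80) under the rest and one 100 mm wide (x -50..50) to y 238 under the chute.
- chute_mouth (a point): middle of the chute floor at its open end, facing the turntable: 88 mm from the jig's origin along its y, 21 mm above the bench (1 mm below the turntable's top). The chute runs from here 124 mm along the jig's y to the end stop, 50 mm wide inside; side walls 12 mm thick, tops 36 mm above the bench, with a flared mouth.
- ledge_mid (a point): middle of the top of a ledge across the chute floor, 5 mm high, filling the last 32 mm before the end stop (jig y 180..212 mm). The undercut end of the spacer passes over it; the wrong way round the spacer stops against it, 32 mm short. The end stop is 13 mm thick, its top 42 mm above the bench.
- chute_home (a point): point fixed to the jig at x 0, y 152, z 32.5 mm of its frame: where the spacer's centre lies when the spacer is fully home against the end stop.
- turntable (a joint): turntable's angle, rad: 0 at the start, grows anticlockwise seen from above, up to a stop at pi (half a turn). The cradle lines up with the chute at both stops. Light friction (0.08 N m, about 1.3 N at the peg); it stays where it is left.
- cradle_mid (a point): centre of the turntable's top, on its axis, 22 mm above the bench. Wooden disc, 170 mm across, carrying a cradle of two cheeks: 48 mm apart inside, 8 mm thick, 140 mm long along y, tops 40 mm above the bench, both ends open.
- rest_mid (a point): centre of the top of a flat wooden rest, 60 x 140 mm, 22 mm above the bench, at the jig's x -125, y 0 mm, where the next spacer waits; leave that spacer there
- push_peg (a point): upright steel peg on the turntable, 12 mm across, standing from 22 to 55 mm above the bench; the point is on its axis at 38 mm. It is 64 mm from the turntable's axis: at angle 0 on the jig's -x side; pushed anticlockwise it passes the side away from the chute (-y) and ends on +x. A finger that follows it at the same radius clears the cheeks (outer faces 32 mm from the middle).
- spacer_1_mid (a point): wooden spacer 44 x 120 (its y) x 23 mm, about 0.2 kg, lying in the cradle or on the rest, top 45 mm above the bench; point at its centre, half-way up. From above both ends look alike, but at one the last 40 mm of its underside are cut 7 mm higher. Pressed (about 9 N) 12 mm from that end it rocks and sinks about 5 mm, then rocks back; the other end stays firm.
- spacer_2_mid (a point): second spacer, same size, look and behaviour as the other (point at its centre, half-way up). The two change places from start to start: the job is with the one in the cradle; the one on the rest stays. The points' axes lie along the spacers but are not meant to tell which end is undercut: feel for it.
- stuck_offcut_mid (a point): wooden offcut 45 x 60 (its y) x 20 mm, 28 g, lying between the chute's walls, long side roughly along the chute; point at its centre, half-way up. Its top is about 5 mm above the walls; it can be gripped across its 60 mm length.
- glue_bottle: upright glue bottle, 56 mm across, 172 mm high, origin under its centre; leave it alone
- tape_measure: tape measure 35 x 77 x 69 mm, standing, origin under its centre; leave it alone
- sanding_block: sanding block 67 x 112 (its y) x 28 mm, origin under its centre; leave it alone
There are look-alikes about, which are no part of the job. What is shaped like the part that bears stuck_offcut_mid but orange is not meant.

How it is judged:
By the outcome, as a careful person would: the job done as asked, in the order asked, and still so for the second after the job is handed in, with the robot touching nothing.
It also fails if it takes over 72 s, if anything falls off the work surface, if the arm or the gripper's body presses on something with over 40 N, if the wrist force passes 120 N, or if a joint passes its speed limit or range.

ROBOT

A 6-joint arm with a two-finger parallel gripper is mounted at the origin on the work surface; the furniture and walls round the work are solid. World frame = base frame: x ahead of the robot, y to its left, z up, the work surface at z = 0. Lengths are in mm, angles in rad, forces in N, time in s.
With the tool pointing down it reaches from about 400 to 925 mm from the base axis. Payload 12.5 kg.
Tool frame: the origin (TCP) lies on the centre line of the jaws, within the pads' length; the fingertips stand 8 mm ahead of it and the grasp point (between the pads) lies 11 mm behind it (tip_extent is the distance from the TCP to the fingertips, in mm); z points along the fingers, y is the line along which they close (so a half turn about z gives the same grasp; the last joint's range is limited). The gripper opens to 95 mm and grips with 3 to 60 N. Pads are 20 mm wide; open, the fingers measure 119 mm over their backs; the gripper's body (75 mm by 180 mm) begins 59 mm behind the grasp point.
Start: joints at [1.063, 0.491, 1.559, -0, 1.092, -0.106], TCP at [244.409, 575.251, 197.961] pointing down, gripper open.
Joint ranges: [-3.1, 3.1], [-0.84, 2.19], [0.05, 2.79], [-1.13, 4.28], [0.06, 2.93], [-2.69, 2.69]. Speed limits (rad/s): [2.22, 2.22, 2.79, 3.14, 3.14, 3.14].

INTERFACE

Orientations are given as a rotation vector (axis times angle).
In Python, from rig import * gives the robot as it stands.
- The arm moves only by the shell command python3 -m creep 'ROWS'. ROWS is JSON, a list of rows, each a list of 5 numbers: the shift along the tool's x, y, z in mm, then the turn about the tool's z in rad, then the closure in counts, from 0 (fully open) to 255 (shut). A call has 1 to 5 rows; each row is the pose to reach, as a shift and turn from the pose commanded when the call began, along the tool's axes at that moment; what a row does not reach only later rows make up. A row lasts 1/10 s, in which the tool goes at most 50 mm and 8.59 degrees, less where a joint would pass 70% of its speed; a pose out of reach is approached as far as the arm can. A call with a gripper value outside its range is refused whole. The fingers move at their own pace and stop on an object; the grip force is fixed at half the most. Time passes only in rows, so rows that repeat a pose let the fingers close. It gives the time, the measured TCP pose, the force, the opening and the grip force at its end, in the units of the state.
- get_obs(): the state, without advancing time (a new reading comes with each control period).
- capture(name): name is "scene" or "top" or "wrist"; returns the picture (400x640x3 uint8, red, green, blue); there is no depth.
- camera_params(name): a dict with "camera_matrix" (3x3 intrinsics, pixels), "origin" and "rotation" of the camera in the world; the wrist camera has in their place "mount" (4x4, takes a point from camera to tool coordinates, whose origin is the TCP and whose axes are the flange's). Camera axes: x right, y down, z forward; pixel columns grow to the right and rows downward; lengths in mm; the calibration is good to about 2 mm. A picture is of the moment at which its call begins: read the wrist's pose just before it. camera_params takes no time and is no camera call.
- finish_job(): hands the job in; it is judged then, once.
The state is a dict: "time_s": time; "qpos": joint angles; "qd": joint speeds; "joint_torque": joint torques, N m; "ee_pos": TCP position; "ee_rot": TCP orientation; "contact_force": force on the tool from outside, world axes, zero at the start; "wrist_torque": the same for the moment, N m; "finger_gap": finger opening in mm; "gripper_force": force on a finger pad.
Only numpy, scipy, OpenCV 4.12 (cv2) and the standard library are available. Lean on these libraries where they do the work, as an engineer would, in place of code of your own. Each camera call takes 0.05 s, during which the arm holds its last target. There are 200 camera calls.

## Working session

There is one attempt and no reset: what is moved stays moved. The work goes in short steps, Python scripts to look and compute and a shell command to move; the robot and the scene stay as the last step left them, time stands still between calls to the robot, and variables do not carry over. Pictures are saved under pics/ and viewed, at most 10 in all, crops included, and the job is handed in when it is done.

```bash
mkdir -p pics; ls
python3 - <<'E'
from rig import *
import cv2
for n in ("scene","top"):
    cv2.imwrite(f"pics/{n}0.png",capture(n)[:,:,::-1]); p=camera_params(n); print(n,p)
print(camera_params("wrist")); o=get_obs(); print(o)
E
```

```text
pics
scene {'camera_matrix': array([[454.85481095,   0.        , 323.35250703],
       [  0.        , 454.85481095, 200.77882205],
       [  0.        ,   0.        ,   1.        ]]), 'origin': array([ -60.92522957, -408.23653917,  699.77734637]), 'rotation': array([-2.09432384,  0.93254681, -0.41403531])}
top {'camera_matrix': array([[422.58521747,   0.        , 323.81029903],
       [  0.        , 422.58521747, 202.98200413],
       [  0.        ,   0.        ,   1.        ]]), 'origin': array([393.55900746, 128.66122434, 938.56551878]), 'rotation': array([-2.10982116,  2.17115928, -0.17042734])}
{'camera_matrix': array([[323.59878388,   0.        , 315.32302714],
       [  0.        , 323.59878388, 197.96220045],
       [  0.        ,   0.        ,   1.        ]]), 'mount': array([[-3.03888915e-04, -9.69686983e-01, -2.44350287e-01,
         6.89456443e+01],
       [ 9.99999487e-01, -5.30758652e-04,  8.62618169e-04,
        -6.04333465e-01],
       [-9.66160639e-04, -2.44349900e-01,  9.69686647e-01,
        -1.87853656e+02],
       [ 0.00000000e+00,  0.00000000e+00,  0.00000000e+00,
         1.00000000e+00]])}
{'time_s': 0.1, 'qpos': array([ 1.06341228e+00,  4.91488985e-01,  1.55934929e+00, -2.62363076e-06,
        1.09171860e+00, -1.05581196e-01]), 'qd': array([-0.00037342, -0.00094844, -0.00149828, -0.00159752, -0.00032293,
        0.00047514]), 'joint_torque': array([ 2.36348387e-03, -6.13622260e+01, -2.58607757e+01,  6.94108335e-02,
        4.69654449e-02, -5.39516873e-05]), 'ee_pos': array([244.28696542, 575.04625292, 197.44009752]), 'ee_rot': array([-6.26853776e-01, -3.07812326e+00,  1.44499610e-03]), 'contact_force': array([-0.24817195,  0.26875782,  0.30349519]), 'wrist_torque': array([ 0.02081893,  0.01527703, -0.05172634]), 'gripper_force': 0.0, 'finger_gap': 94.7948402839834}
```

View pics/scene0.png

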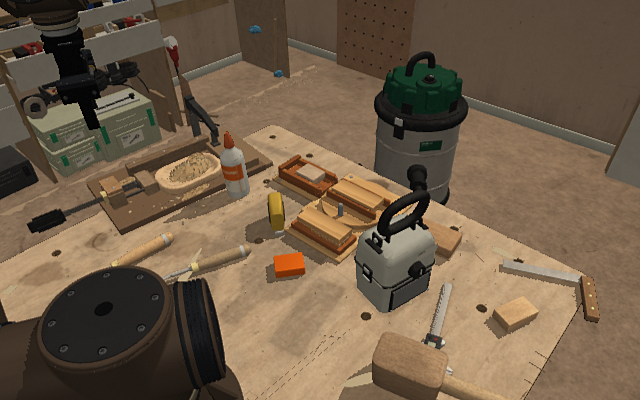

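View pics/top0.png

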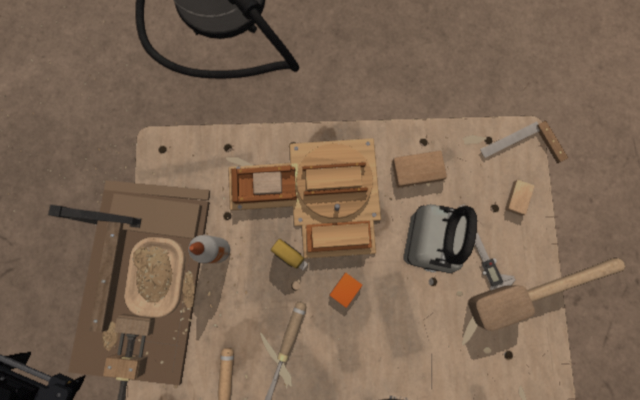

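The scene and top views show the jig with its turntable at top px (337,180). The chute runs left, to about (232,186), and the rest is at (338,238).

Candidates for the offcut:
- Pale block between the chute walls at (267,182)
- Orange block at (346,291), excluded by its colour
- Loose pale block at (520,197), not in the chute
- Sanding block at (419,168)

I choose (267,182) and will check it in a crop.

```bash
cat > h.py <<'E'
import numpy as np, cv2
from scipy.spatial.transform import Rotation as R
from rig import *
def cam(n,o=None):
    p=camera_params(n)
    if n!="wrist": return p["camera_matrix"],R.from_rotvec(p["rotation"]).as_matrix(),p["origin"]
    o=o or get_obs(); T=R.from_rotvec(o["ee_rot"]).as_matrix(); M=p["mount"]
    return p["camera_matrix"],T@M[:3,:3],o["ee_pos"]+T@M[:3,3]
def ray(c,uv,z):
    K,Rm,o=c; d=Rm@np.linalg.solve(K,[uv[0],uv[1],1]); return o+d*(z-o[2])/d[2]
def pix(c,P):
    K,Rm,o=c; q=K@(Rm.T@(np.array(P)-o)); return q[:2]/q[2]
def tool(o,P):  # world point -> offset in tool axes
    return R.from_rotvec(o["ee_rot"]).as_matrix().T@(np.array(P)-o["ee_pos"])
E
python3 - <<'E'
from h import *
im=cv2.imread("pics/top0.png")[130:270,220:390]
cv2.imwrite("pics/top0c.png",cv2.resize(im,None,fx=4.2,fy=4.2,interpolation=cv2.INTER_CUBIC))
c=cam("top")
for uv in [(337,180),(267,182),(232,186)]: print(ray(c,uv,36))
print(R.from_rotvec(get_obs()["ee_rot"]).as_matrix().round(3))
E
```

```text
[586.14479454  94.52663718  36.        ]
[586.07050839 247.17926356  36.        ]
[579.36987978 323.38750336  36.        ]
[[-0.92   0.391 -0.   ]
 [ 0.391  0.92  -0.001]
 [ 0.    -0.001 -1.   ]]
```

View pics/top0c.png

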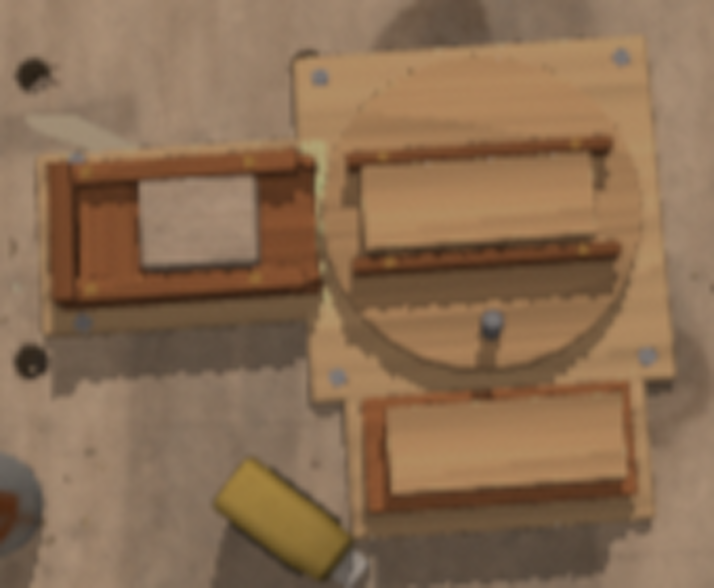

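The crop confirms it: the pale offcut lies between the chute walls with its centre at crop px (199,222). The spacer in the cradle is at (478,203), the peg at (491,323), and the waiting spacer at (508,443). I'll fit the jig frame from the board corners.

```bash
cat > fit.py <<'E'
from h import *
c=cam("top")
px=lambda u:(220+(u[0]+.5)/4.2-.5,130+(u[1]+.5)/4.2-.5)
W=np.array([ray(c,px(u),8)[:2] for u in [(295,60),(645,38),(674,376),(313,402),(38,157),(47,333)]])
J=np.array([(95,97),(95,-97),(-95,-97),(-95,97),(50,238),(-50,238)],float)
a,b=W-W.mean(0),J-J.mean(0)
th=np.arctan2((b[:,0]*a[:,1]-b[:,1]*a[:,0]).sum(),(a*b).sum())
Rj=np.array([[np.cos(th),-np.sin(th)],[np.sin(th),np.cos(th)]]);t=W.mean(0)-Rj@J.mean(0)
print("jig",t,th,"res",(W-J@Rj.T-t).round(1).tolist())
np.savez("jig.npz",th=th,t=t)
for n,z,P in [("spacer",45,[(361,170),(592,152),(597,236),(363,250)]),("offcut",41,[(137,178),(255,174),(259,264),(141,270)]),("peg",55,[(490,318)]),("tape",69,[(250,460),(352,540),(318,580),(216,503)]),("waiting",45,[(386,405),(625,392),(630,480),(391,494)])]:
    q=np.array([ray(c,px(u),z)[:2] for u in P]); print(n,q.mean(0).round(1),"jig",((q-t)@Rj).round(1).tolist())
E
python3 fit.py
```

```text
jig [589.81872124  98.60036548] 0.03745491228602735 res [[-1.9, -1.0], [-2.3, 2.4], [2.3, 2.9], [1.3, -0.4], [-1.7, -1.1], [2.3, -2.8]]
spacer [589.6 102.2] jig [[20.6, 62.9], [22.3, -56.8], [-22.0, -55.9], [-21.4, 64.4]]
offcut [584.3 247. ] jig [[25.0, 179.0], [23.1, 117.9], [-24.4, 118.3], [-23.5, 178.9]]
peg [527.4  98.6] jig [[-62.3, 2.3]]
tape [428.5 202.7] jig [[-126.8, 125.0], [-168.9, 77.5], [-187.0, 95.1], [-146.6, 142.6]]
waiting [465.3  91.3] jig [[-101.7, 57.5], [-103.1, -63.5], [-147.5, -62.4], [-146.6, 57.8]]
```

Run:
```python
from h import *
c=cam("top");o=get_obs()
print("bottle",ray(c,(197,250),172),ray(c,(213,248),60),"edge",ray(c,(200,128),0),ray(c,(270,125),0))
J=np.load("jig.npz");th=J["th"];Rj=np.array([[np.cos(th),-np.sin(th)],[np.sin(th),np.cos(th)]])
np.set_printoptions(suppress=True,precision=1)
for n,p,z in [("over offcut",(0,148.5),205),]: 
    w=Rj@p+J["t"]; print(n,w,tool(o,[*w,z]))
```

```text
bottle [435.42113279 356.57064901 172.        ] [444.71164707 356.83511079  60.        ] edge [ 7.25709773e+02  4.05886954e+02 -1.13686838e-13] [728.30122681 243.93044023   0.        ]
over offcut [584.3 247. ] [-441.2 -169.    -7.4]
```

```bash
python3 -m creep '[[-44,-17,-10,0,0],[-88,-34,-20,0,0],[-132,-51,-25,0,0],[-176,-68,-25,0,0],[-220,-85,-25,0,0]]' && python3 -m creep '[[-44,-17,0,-0.11,60],[-88,-34,0,-0.22,60],[-132,-51,0,-0.33,60],[-176,-68,0,-0.44,60],[-221,-84,0,-0.44,60]]' && python3 -m creep '[[0,0,0,0,60],[0,0,0,0,60]]'
python3 - <<'E'
from h import *
o=get_obs(); im=capture("wrist")[:,:,::-1]; cv2.imwrite("pics/w1.png",im); np.savez("w1.npz",p=o["ee_pos"],r=o["ee_rot"])
E
```

```text
time_s: 0.6
ee_pos: [414.6, 409.5, 223.0]
ee_rot: [-0.627, -3.078, -0.0]
contact_force: [1.2, 1.0, 1.0]
finger_gap: 95.4
gripper_force: 0.0
time_s: 1.1
ee_pos: [585.2, 245.6, 222.7]
ee_rot: [0.066, -3.14, 0.0]
contact_force: [-0.7, 0.6, 0.4]
finger_gap: 73.1
gripper_force: 0.0
time_s: 1.3
ee_pos: [584.4, 246.4, 222.2]
ee_rot: [0.057, -3.14, 0.0]
contact_force: [-0.8, 0.2, 0.3]
finger_gap: 72.8
gripper_force: 0.0
```

View pics/w1.png

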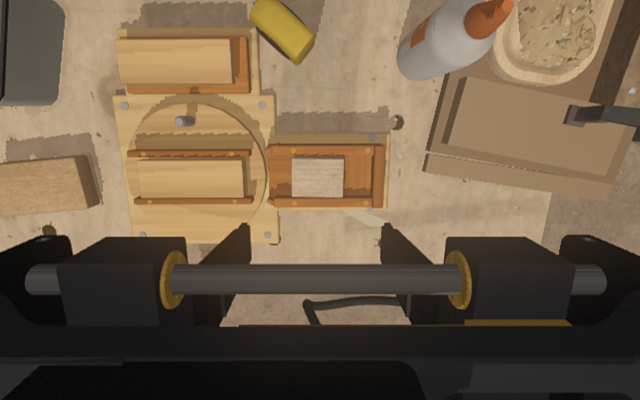

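Run:
```python
import cv2
cv2.imwrite("pics/w1c.png",cv2.resize(cv2.imread("pics/w1.png")[25:250,108:398],None,fx=2.6,fy=2.6,interpolation=cv2.INTER_CUBIC))
```

```text
(no output)
```

View pics/w1c.png

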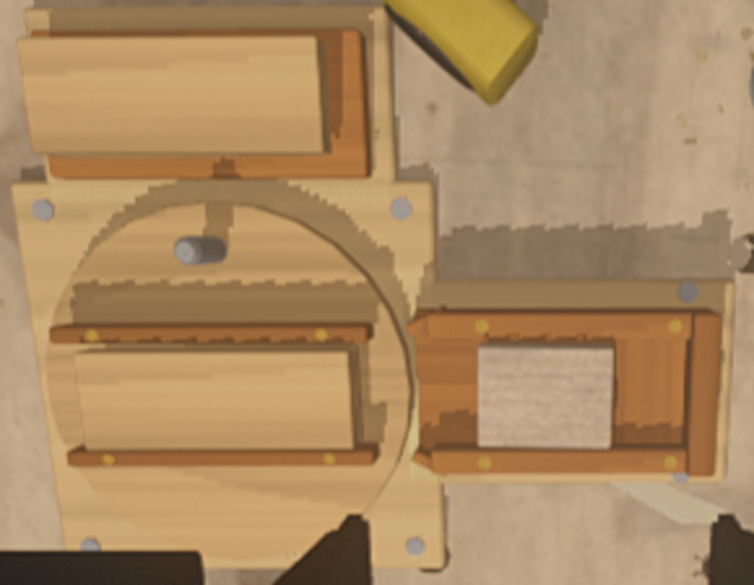

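The wrist crop shows the offcut's top at (477..610, 343..447), the spacer's top at (75..352, 348..450), the peg's top at (187,251), and the board corners at (13,185), (433,180), (443,568), (733,283) and (725,480). I'll refit from these.

```bash
cat > fit2.py <<'E'
from h import *
np.set_printoptions(suppress=True,precision=2)
d=np.load("w1.npz");c=cam("wrist",dict(ee_pos=d["p"],ee_rot=d["r"]))
px=lambda u:(108+(u[0]+.5)/2.6-.5,25+(u[1]+.5)/2.6-.5)
W=np.array([ray(c,px(u),8)[:2] for u in [(13,185),(433,180),(443,568),(733,283),(725,480)]])
J=np.array([(-95,-97),(-95,97),(95,97),(-50,238),(50,238)],float)
a,b=W-W.mean(0),J-J.mean(0)
th=np.arctan2((b[:,0]*a[:,1]-b[:,1]*a[:,0]).sum(),(a*b).sum())
Rj=np.array([[np.cos(th),-np.sin(th)],[np.sin(th),np.cos(th)]]);t=W.mean(0)-Rj@J.mean(0)
print("jig",t,th,"res",(W-J@Rj.T-t).round(1).tolist())
np.savez("jig.npz",th=th,t=t)
for n,z,P in [("spacer",45,[(75,350),(347,347),(354,447),(85,450)]),("offcut",41,[(477,343),(610,343),(610,447),(477,447)]),("peg",55,[(187,251)])]:
    q=np.array([ray(c,px(u),z)[:2] for u in P]); print(n,q.mean(0).round(1),"jig",((q-t)@Rj).round(1).tolist())
E
python3 fit2.py
cat >> h.py <<'E'
def go(p,z,o=None):
    "offset in tool axes to jig point p at world z, and the tool-z turn to line tool y with jig y"
    o=o or get_obs(); J=np.load("jig.npz"); th=float(J["th"]); Rj=np.array([[np.cos(th),-np.sin(th)],[np.sin(th),np.cos(th)]])
    w=Rj@np.array(p)+J["t"]; m=R.from_rotvec(o["ee_rot"]).as_matrix(); a=np.arctan2(-m[0,1],m[1,1])
    cur=(o["ee_pos"][:2]-J["t"])@Rj
    print("shift",tool(o,[*w,z]).round(1),"turn",round(a-th,3),"now jig",cur.round(1),o["ee_pos"][2].round(1),"F",o["contact_force"].round(1),"t",round(o["time_s"],2))
E
python3 -c "
from h import *
go((0,148),37)"
```

```text
jig [589.89 100.78] 0.0397641469790895 res [[1.3, 2.6], [-0.0, 0.4], [-0.9, -1.2], [1.7, -1.3], [-2.1, -0.5]]
spacer [589.  103.4] jig [[-22.8, -56.1], [-23.6, 62.1], [21.1, 62.5], [22.0, -57.9]]
offcut [583. 248.] jig [[-24.6, 118.2], [-24.4, 176.5], [22.6, 177.3], [22.3, 117.2]]
peg [525.4  99.2] jig [[-64.5, 1.0]]
shift [ -0.5   1.4 185.5] turn -0.002 now jig [ -0.3 146.6] 222.5 F [-0.6 -0.2  0.3] t 1.35
```

```bash
python3 -c "
import numpy as np
J=np.load('jig.npz');np.savez('jig.npz',th=J['th'],t=J['t']+[-.8,.8])"
python3 -m creep '[[0,0.5,45,0,60],[0,0.5,90,0,60],[0,0.5,135,0,60],[0,0.5,165,0,60],[0,0.5,178,0,60]]' && python3 -m creep '[[0,0,7,0,60],[0,0,7,0,120],[0,0,7,0,160],[0,0,7,0,200],[0,0,7,0,200]]' && python3 -m creep '[[0,0,0,0,200],[0,0,0,0,200],[0,0,-10,0,200],[0,0,-25,0,200],[0,0,-50,0,200]]'
```

```text
time_s: 1.85
ee_pos: [582.0, 248.7, 42.4]
ee_rot: [0.063, -3.137, 0.002]
contact_force: [0.3, -0.5, -0.2]
finger_gap: 72.7
gripper_force: 0.0
time_s: 2.35
ee_pos: [584.6, 247.9, 39.1]
ee_rot: [-0.06, 3.139, 0.001]
contact_force: [0.4, -0.5, 0.0]
finger_gap: 46.6
gripper_force: 0.0
time_s: 2.85
ee_pos: [583.8, 247.6, 88.6]
ee_rot: [0.06, -3.14, 0.001]
contact_force: [-0.2, 0.8, -0.5]
finger_gap: 20.8
gripper_force: 0.0
```

```bash
python3 -m creep '[[0,0,-25,0,120],[0,0,-50,0,60],[0,0,-75,0,60],[0,0,-95,0,60],[0,0,-95,0,60]]'
python3 - <<'E'
from h import *
o=get_obs(); im=capture("wrist")[:,:,::-1]; np.savez("w2.npz",p=o["ee_pos"],r=o["ee_rot"])
cv2.imwrite("pics/w2.png",im)
cv2.imwrite("pics/w2c.png",cv2.resize(im[25:250,108:398],None,fx=2.6,fy=2.6,interpolation=cv2.INTER_CUBIC))
E
```

```text
time_s: 3.35
ee_pos: [585.2, 248.1, 187.1]
ee_rot: [-0.06, 3.135, 0.003]
contact_force: [0.8, -0.7, -0.9]
finger_gap: 55.2
gripper_force: 0.0
```

View pics/w2c.png

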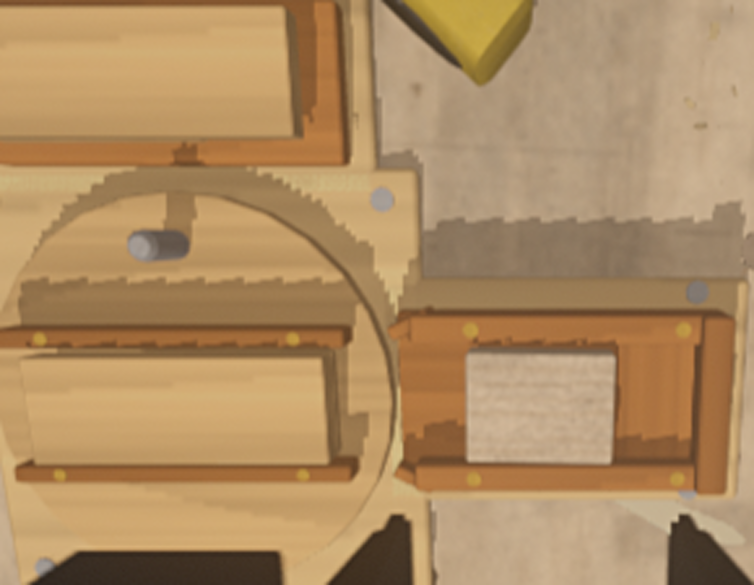

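The crop shows the offcut unmoved, at (466..612, 348..463), so the fingers closed above it. I'll go down again in small steps and feel for the height.

```bash
python3 -m creep '[[0,0,40,0,60],[0,0,80,0,60],[0,0,120,0,60],[0,0,145,0,60],[0,0,149,0,60]]' && python3 -m creep '[[0,0,0,0,60],[0,0,2,0,60],[0,0,2,0,60],[0,0,2,0,60]]' && python3 -m creep '[[0,0,1,0,60],[0,0,2,0,60],[0,0,2,0,60],[0,0,2,0,60]]'
python3 -c "
from h import *
go((0,148),34)"
```

```text
time_s: 3.9
ee_pos: [582.1, 247.1, 30.3]
ee_rot: [0.06, -3.135, 0.003]
contact_force: [-0.8, -0.1, -0.3]
finger_gap: 72.6
gripper_force: 0.0
time_s: 4.3
ee_pos: [584.6, 247.9, 33.1]
ee_rot: [-0.06, 3.139, 0.001]
contact_force: [-0.1, -0.8, 0.1]
finger_gap: 72.7
gripper_force: 0.0
time_s: 4.7
ee_pos: [584.2, 247.8, 29.9]
ee_rot: [0.06, -3.141, -0.0]
contact_force: [0.5, 0.2, -0.4]
finger_gap: 72.6
gripper_force: 0.0
shift [ 0.9  1.7 -4.1] turn -0.002 now jig [  0.9 146.3] 29.9 F [ 0.5  0.2 -0.4] t 4.7
```

```bash
python3 -m creep '[[0,0,0,0,90],[0,0,0,0,110],[0,0,0,0,130],[0,0,0,0,130],[0,0,0,0,130]]'
```

```text
time_s: 5.2
ee_pos: [584.2, 247.8, 30.0]
ee_rot: [-0.06, 3.141, 0.0]
contact_force: [-0.4, -0.1, -0.3]
finger_gap: 46.8
gripper_force: 0.0
```

Run:
```python
from h import *
a=capture("wrist")[:,:,::-1]; b=capture("scene")[:,:,::-1]; print(get_obs()["qpos"],cam("wrist")[2])
cv2.imwrite("pics/w3.png",np.vstack([cv2.resize(a[100:260,200:440],(480,320)),cv2.resize(b[130:223,260:440],(480,248),interpolation=cv2.INTER_CUBIC)]))
```

```text
[ 2.97049017e-01  7.00434319e-01  1.67815507e+00  1.11175000e-04
  7.62912917e-01 -1.31201550e+00] [515.11652967 244.88452003 217.78675243]
```

View pics/w3.png

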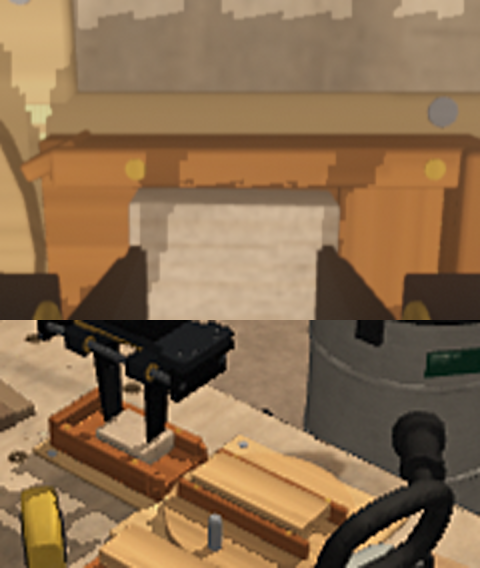

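The fingers are visibly above the offcut. In the picture their tips sit about 17–20 mm behind where the stated tool length puts them. I'll open again and feel downward to find the true height.

```bash
python3 -m creep '[[0,0,0,0,60],[0,0,0,0,60],[0,0,0,0,60],[0,0,0,0,60]]' && python3 -m creep '[[0,0,3,0,60],[0,0,6,0,60],[0,0,9,0,60],[0,0,9,0,60]]'&& python3 -m creep '[[0,0,2,0,60],[0,0,4,0,60],[0,0,4,0,60]]'&& python3 -m creep '[[0,0,1,0,60],[0,0,2,0,60],[0,0,2,0,60]]'
```

```text
time_s: 5.7
ee_pos: [584.2, 247.8, 30.0]
ee_rot: [-0.06, 3.141, 0.0]
contact_force: [-0.1, -0.1, -0.6]
finger_gap: 71.1
gripper_force: 0.0
time_s: 6.1
ee_pos: [583.9, 247.7, 20.3]
ee_rot: [0.06, -3.14, 0.0]
contact_force: [-0.1, 0.8, 1.1]
finger_gap: 72.8
gripper_force: 0.0
time_s: 6.4
ee_pos: [584.1, 247.7, 16.7]
ee_rot: [0.06, -3.141, 0.0]
contact_force: [-0.6, 0.2, -0.4]
finger_gap: 72.8
gripper_force: 0.0
time_s: 6.7
ee_pos: [584.1, 247.7, 14.8]
ee_rot: [0.06, -3.141, -0.0]
contact_force: [0.4, 0.3, 0.4]
finger_gap: 72.8
gripper_force: 0.0
```

```bash
python3 -m creep '[[0,0,1,0,60],[0,0,2,0,60],[0,0,2,0,60]]' &&  python3 -m creep '[[0,0,1,0,60],[0,0,2,0,60],[0,0,2,0,60]]' && python3 -m creep '[[0,0,0,0,80],[0,0,0,0,100],[0,0,0,0,120],[0,0,0,0,120],[0,0,0,0,120]]'
```

```text
time_s: 7.0
ee_pos: [584.1, 247.8, 12.8]
ee_rot: [0.06, -3.141, -0.0]
contact_force: [0.1, -0.7, -0.7]
finger_gap: 72.7
gripper_force: 0.0
time_s: 7.3
ee_pos: [584.1, 247.7, 10.8]
ee_rot: [0.06, -3.141, -0.0]
contact_force: [-0.6, 0.8, -0.1]
finger_gap: 72.9
gripper_force: 0.0
time_s: 7.8
ee_pos: [584.2, 247.8, 11.0]
ee_rot: [-0.06, 3.141, 0.0]
contact_force: [0.2, 0.6, 1.1]
finger_gap: 60.2
gripper_force: 29.9
```

```bash
python3 -m creep '[[0,0,-10,0,120],[0,0,-30,0,120],[0,0,-50,0,120],[-20,0,-50,0,120],[-50,0,-50,0,120]]' && python3 -m creep '[[-25,0,0,0,120],[-46,0,0,0,120],[-46,0,0,0,120],[-46,0,20,0,120],[-46,0,40,0,120]]' && python3 -m creep '[[0,0,10,0,120],[0,0,20,0,120],[0,0,25,0,120],[0,0,27,0,120],[0,0,27,0,120]]'; python3 -c "
from h import *
go((95,148),-8)"
```

```text
time_s: 8.3
ee_pos: [634.3, 250.0, 63.0]
ee_rot: [-0.061, 3.14, 0.001]
contact_force: [0.5, 0.3, -0.4]
finger_gap: 59.7
gripper_force: 29.9
time_s: 8.8
ee_pos: [679.8, 251.5, 21.5]
ee_rot: [-0.06, 3.14, 0.001]
contact_force: [0.7, 0.6, -0.2]
finger_gap: 59.3
gripper_force: 29.9
time_s: 9.3
ee_pos: [680.2, 251.5, -5.8]
ee_rot: [-0.06, 3.141, 0.0]
contact_force: [0.1, -0.3, 0.1]
finger_gap: 59.4
gripper_force: 29.9
shift [2.  1.9 2.2] turn -0.002 now jig [ 97.  146.1] -5.8 F [ 0.1 -0.3  0.1] t 9.3
```

```bash
python3 -m creep '[[0,0,1,0,120],[0,0,2,0,120],[0,0,2,0,120]]' && python3 -m creep '[[0,0,1,0,120],[0,0,2,0,120],[0,0,2,0,120]]'
```

```text
time_s: 9.6
ee_pos: [680.2, 251.4, -7.9]
ee_rot: [-0.06, 3.141, 0.0]
contact_force: [0.6, -0.1, -0.2]
finger_gap: 59.9
gripper_force: 29.9
time_s: 9.9
ee_pos: [680.2, 251.4, -10.0]
ee_rot: [-0.06, 3.141, 0.0]
contact_force: [-0.0, -0.8, -0.4]
finger_gap: 59.8
gripper_force: 29.9
```

```bash
python3 -m creep '[[0,0,1,0,120],[0,0,1,0,90],[0,0,1,0,60],[0,0,1,0,60],[0,0,-20,0,60]]' && python3 -m creep '[[0,0,-40,0,60],[0,0,-80,0,60],[0,0,-110,0,60],[0,0,-110,0,120],[0,0,-110,0,255]]'
python3 - <<'E'
from h import *
o=get_obs();a=capture("wrist")[:,:,::-1];b=capture("top")[:,:,::-1]
cv2.imwrite("pics/w4.png",np.vstack([cv2.resize(a[:260],(640,260)),cv2.resize(b[120:260,200:400],(457,320))[:, :].copy() if 0 else cv2.copyMakeBorder(cv2.resize(b[120:260,200:400],(457,320)),0,0,0,183,0)]))
go((0,50),60)
E
```

```text
time_s: 10.4
ee_pos: [678.6, 251.0, 7.3]
ee_rot: [0.06, -3.136, 0.002]
contact_force: [-0.2, 0.1, -0.3]
finger_gap: 72.2
gripper_force: 0.0
time_s: 10.9
ee_pos: [680.1, 251.4, 120.1]
ee_rot: [-0.06, 3.14, 0.0]
contact_force: [0.0, 0.1, -0.6]
finger_gap: 61.8
gripper_force: 0.0
shift [ 96.  -96.1  58.7] turn -0.002 now jig [ 96.3 145.9] 118.4 F [ 0.2  0.3 -0.4] t 11.0
```

View pics/w4.png

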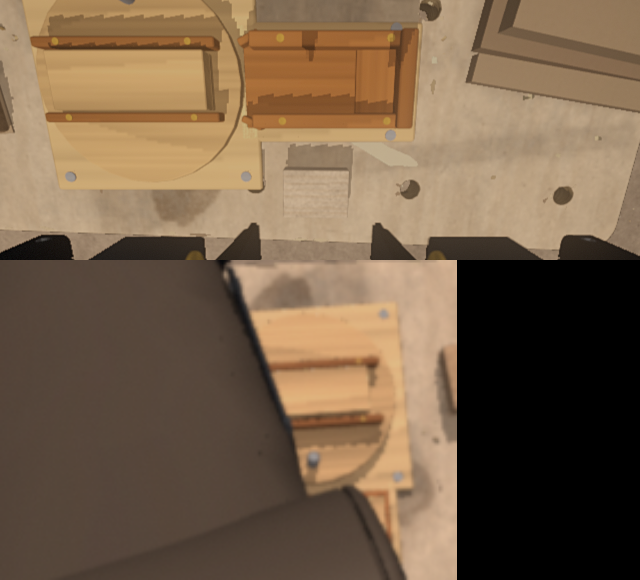

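The offcut is flat on the bench at (317,192), clear of the jig, and the chute is empty with its ledge visible at (375,80). Next I press the chute-side end of the spacer with the fingers closed.

```bash
python3 -m creep '[[32,-32,0,0,255],[64,-64,0,0,255],[96,-96,0,0,255],[96,-96,30,0,255],[96,-96,60,0,255]]' && python3 -m creep '[[0,0,10,0,255],[0,0,20,0,255],[0,0,24,0,255],[0,0,24,0,255],[0,0,24,0,255]]' && python3 -m creep '[[0,0,2,0,255],[0,0,2,0,255],[0,0,2,0,255]]'&& python3 -m creep '[[0,0,2,0,255],[0,0,2,0,255],[0,0,2,0,255]]'; python3 -c "
from h import *
go((0,50),30)"
```

```text
time_s: 11.5
ee_pos: [587.3, 150.9, 59.1]
ee_rot: [-0.058, 3.141, 0.0]
contact_force: [0.5, 0.5, 0.9]
finger_gap: 14.1
gripper_force: 0.0
time_s: 12.0
ee_pos: [588.2, 152.0, 36.6]
ee_rot: [-0.06, 3.14, 0.0]
contact_force: [0.2, -0.1, -0.4]
finger_gap: 0.5
gripper_force: 0.0
time_s: 12.3
ee_pos: [587.9, 151.8, 34.2]
ee_rot: [-0.06, 3.141, 0.0]
contact_force: [0.4, 0.4, 0.3]
finger_gap: 0.5
gripper_force: 0.0
time_s: 12.6
ee_pos: [587.8, 151.8, 31.9]
ee_rot: [0.06, -3.141, -0.0]
contact_force: [0.2, 0.5, 0.4]
finger_gap: 0.5
gripper_force: 0.0
shift [ 0.7 -0.2  1.9] turn -0.002 now jig [ 0.7 50.2] 31.9 F [0.2 0.5 0.4] t 12.6
```

```bash
for k in 1 2; do :; done; python3 -m creep '[[0,0,1,0,255],[0,0,1,0,255]]' | grep -E "ee_pos|contact";  python3 -m creep '[[0,0,1,0,255],[0,0,1,0,255]]' | grep -E "ee_pos|contact"; python3 -m creep '[[0,0,1,0,255],[0,0,1,0,255]]' | grep -E "ee_pos|contact"; python3 -m creep '[[0,0,1,0,255],[0,0,1,0,255]]' | grep -E "ee_pos|contact"
```

```text
ee_pos: [587.8, 151.8, 30.8]
contact_force: [-0.2, -0.4, 0.2]
ee_pos: [587.8, 151.8, 29.8]
contact_force: [-0.9, -0.7, 1.2]
ee_pos: [587.8, 151.8, 28.8]
contact_force: [1.1, -0.4, 0.2]
ee_pos: [587.9, 151.8, 28.6]
contact_force: [-2.4, 0.0, 7.9]
```

```bash
python3 -m creep '[[0,0,0.5,0,255],[0,0,0.5,0,255]]' | grep -E "ee_pos|contact"; python3 -m creep '[[0,0,0.5,0,255],[0,0,0.5,0,255]]' | grep -E "ee_pos|contact";  python3 -m creep '[[0,0,0.5,0,255],[0,0,0.5,0,255]]' | grep -E "ee_pos|contact"
```

```text
ee_pos: [587.9, 151.9, 28.5]
contact_force: [-3.7, -0.9, 12.5]
ee_pos: [587.9, 151.9, 28.5]
contact_force: [-4.2, -1.8, 18.1]
ee_pos: [588.0, 151.9, 28.5]
contact_force: [-7.1, -1.8, 22.9]
```

The chute-facing end stays firm at 23 N. I'll check the other end.

```bash
python3 -m creep '[[0,0,-8,0,255],[0,-40,-10,0,255],[0,-80,-10,0,255],[0,-96,-10,0,255],[0,-96,-10,0,255]]' | grep -E "ee_pos|contact"; python3 -m creep '[[0,0,6,0,255],[0,0,9,0,255],[0,0,9,0,255]]' | grep -E "ee_pos|contact"; python3 -m creep '[[0,0,1,0,255],[0,0,1,0,255]]' | grep -E "ee_pos|contact"; python3 -m creep '[[0,0,1,0,255],[0,0,1,0,255]]' | grep -E "ee_pos|contact"; python3 -m creep '[[0,0,1,0,255],[0,0,1,0,255]]' | grep -E "ee_pos|contact"; python3 -m creep '[[0,0,1,0,255],[0,0,1,0,255]]' | grep -E "ee_pos|contact"
```

```text
ee_pos: [591.7, 54.1, 36.5]
contact_force: [-0.6, 0.1, 0.3]
ee_pos: [591.5, 56.9, 27.0]
contact_force: [0.7, 0.9, 0.8]
ee_pos: [591.5, 56.4, 26.4]
contact_force: [-0.4, 0.5, 1.1]
ee_pos: [591.6, 55.9, 25.5]
contact_force: [-0.4, -1.1, 2.2]
ee_pos: [591.6, 55.8, 24.4]
contact_force: [0.8, -3.4, 2.3]
ee_pos: [591.8, 55.7, 24.1]
contact_force: [-1.1, -3.1, 9.6]
```

The far end sinks about 4.5 mm, so it is the hollow one and the turntable must be turned. I'll lift, turn the tool a quarter so the gripper body stays clear of the tool bag, and go behind the peg.

```bash
(python3 -m creep '[[0,0,-20,0,255],[0,0,-40,0,255],[0,0,-40,0.14,255],[0,0,-40,0.28,255],[0,0,-40,0.42,255]]' ; python3 -m creep '[[0,0,0,0.14,255],[0,0,0,0.28,255],[0,0,0,0.42,255],[0,0,0,0.56,255],[0,0,0,0.70,255]]'; python3 -m creep '[[0,0,0,0.14,255],[0,0,0,0.28,255],[0,0,0,0.42,255],[0,0,0,0.45,255],[0,0,0,0.45,255]]')| grep -E "ee_|contact"; python3 -c "
from h import *
go((-64,24),16)"
```

```text
ee_pos: [591.2, 56.2, 63.2]
ee_rot: [-0.605, -3.082, -0.001]
contact_force: [-1.1, -0.4, 0.4]
ee_pos: [591.2, 56.2, 63.0]
ee_rot: [-1.625, -2.688, -0.0]
contact_force: [-0.5, 0.2, -0.2]
ee_pos: [591.3, 56.1, 63.2]
ee_rot: [-2.175, -2.266, 0.0]
contact_force: [-1.2, -0.2, 0.4]
shift [ 69.6 -64.3  47.2] turn -1.569 now jig [  0.4 -45.6] 63.2 F [-1.2 -0.2  0.4] t 17.1
```

```bash
(python3 -m creep '[[35,-32,0,0,255],[70,-64,0,0,255],[70,-64,0,0,255],[70,-64,30,0,255],[70,-64,47,0,255]]'; python3 -m creep '[[0,0,0,0,255]]'; python3 -m creep '[[-13,1,0,0,255],[-24,0,0,0,255],[-35,1,0,0,255],[-46,4,0,0,255],[-56,9,0,0,255]]' )| grep -E "ee_|contact"; python3 -c "
from h import *
go((-55,-32),16)"
```

```text
ee_pos: [524.7, 123.6, 15.6]
ee_rot: [2.173, 2.269, 0.001]
contact_force: [0.4, -0.5, -0.6]
ee_pos: [523.9, 123.2, 14.7]
ee_rot: [-2.173, -2.266, 0.004]
contact_force: [-0.3, -0.1, 0.7]
ee_pos: [536.6, 66.5, 17.3]
ee_rot: [2.178, 2.263, 0.002]
contact_force: [-0.7, 4.0, 0.0]
shift [ 1.  -1.2  1.3] turn -1.572 now jig [-53.8 -33. ] 17.3 F [-0.7  4.   0. ] t 18.2
```

```bash
(python3 -m creep '[[-9,6,0,0,255],[-17,14,0,0,255],[-23,23,0,0,255],[-28,33,0,0,255],[-31,44,0,0,255]]'; python3 -m creep '[[-1,11,0,0,255],[0,22,0,0,255],[3,33,0,0,255],[8,43,0,0,255],[14,52,0,0,255]]'; python3 -m creep '[[8,8,0,0,255],[17,14,0,0,255],[25,18,0,0,255]]' )| grep -E "ee_|contact"; python3 -c "
from h import *
go((61.5,-17),16)"
```

```text
ee_pos: [581.9, 38.1, 16.4]
ee_rot: [-2.178, -2.264, 0.0]
contact_force: [-2.4, 0.6, 0.2]
ee_pos: [630.6, 56.1, 15.8]
ee_rot: [-2.173, -2.261, 0.006]
contact_force: [-22.8, 12.2, 9.4]
ee_pos: [641.2, 82.5, 15.5]
ee_rot: [-2.165, -2.256, 0.022]
contact_force: [-50.0, 4.3, 28.6]
shift [ 4.2 10.2 -0.7] turn -1.569 now jig [ 51.3 -21.2] 15.5 F [-50.    4.3  28.6] t 19.5
```

Force jumped to 50 N, so I'm backing off and looking.

```bash
python3 -m creep '[[0,-12,0,0,255],[0,-12,0,0,255]]' | grep -E "ee_|contact"
python3 - <<'E'
from h import *
o=get_obs();a=capture("wrist")[:,:,::-1];b=capture("scene")[:,:,::-1];t=capture("top")[:,:,::-1]
s=cv2.resize(b[110:270,250:490],(600,400),interpolation=cv2.INTER_CUBIC)
cv2.imwrite("pics/w5.png",np.hstack([cv2.resize(a,(400,250)),cv2.resize(t,(400,250))])) 
cv2.imwrite("pics/w5.png",np.vstack([np.hstack([cv2.resize(a,(400,250)),cv2.resize(t,(400,250))]),cv2.resize(b[110:250,250:570],(800,350),interpolation=cv2.INTER_CUBIC)]))
go((61.5,-17),16)
E
```

```text
ee_pos: [637.6, 80.5, 16.6]
ee_rot: [2.176, 2.265, 0.001]
contact_force: [-0.3, 0.2, 0.3]
shift [ 6.8 12.6  0.7] turn -1.572 now jig [ 48.9 -23.8] 16.7 F [0.7 0.4 0.3] t 19.85
```

View pics/w5.png

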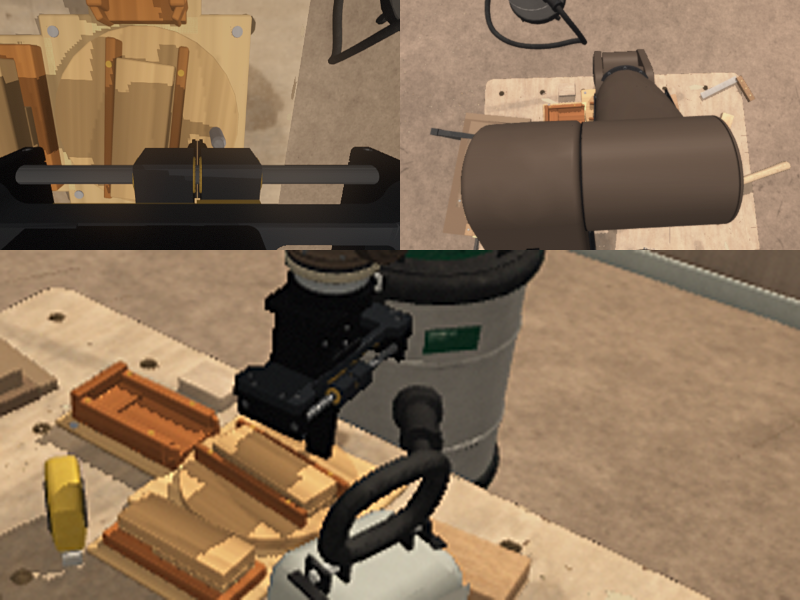

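The wrist view (half scale) shows the table almost round, with the cheeks slightly tilted. The peg at about (217,137) has slipped to the outer side of the finger. I'll measure it.

Run:
```python
from h import *
np.set_printoptions(suppress=True,precision=1)
o=get_obs();a=capture("wrist");c=cam("wrist",o)
J=np.load("jig.npz");th=float(J["th"]);Rj=np.array([[np.cos(th),-np.sin(th)],[np.sin(th),np.cos(th)]])
jg=lambda uv,z:(ray(c,uv,z)[:2]-J["t"])@Rj
s=a[195:245,325:375].astype(int); m=((s[...,2]>=s[...,0]-4)&(s.sum(2)>150)).astype(np.uint8)
n,l,st,ce=cv2.connectedComponentsWithStats(m)
for i in range(1,n):
    if st[i,4]>15:
        print(st[i]+[325,195,0,0,0],ce[i]+[325,195],"z22",jg((st[i,0]+325+5,st[i,1]+195+3),22),"z38",jg(ce[i]+[325,195],38))
# cheek angle: orange-brown edges
hsv=cv2.cvtColor(a,cv2.COLOR_RGB2HSV); k=cv2.inRange(hsv,(5,130,60),(14,255,255))
n,l,st,ce=cv2.connectedComponentsWithStats(k)
for i in range(1,n):
    if st[i,4]>250:
        ys,xs=np.where(l==i); P=np.array([jg((x,y),40) for x,y in zip(xs,ys)]); r=cv2.minAreaRect(P.astype(np.float32)); print(st[i],[np.round(v,1) for v in r])
```

```text
[ 134    0  163   40 5462] [array([ 2.6, 87.5]), array([16.3, 73.7]), np.float64(90.0)]
[ 164   58   28  206 3099] [array([-23.1,  18.2]), array([106.5,  12.6]), np.float64(82.9)]
[   0   69   96  196 7539] [array([-88.5,  16. ]), array([ 31. , 100.8]), np.float64(0.1)]
[ 268   73   31  164 2468] [array([31.5, 22.9]), array([83.9,  8.6]), np.float64(83.4)]
```

```bash
(python3 -m creep '[[-6,0,0,0,255],[-12,0,0,0,255],[-12,8,0,0,255],[-12,15,0,0,255],[-12,15,0,0,255]]'; python3 -m creep '[[5,0,0,0,255],[10,0,0,0,255],[14,0,0,0,255],[17,0,0,0,255],[17,0,0,0,255]]'; python3 -m creep '[[1,0,0,0,255],[1,0,0,0,255]]')| grep -E "ee_|contact"; python3 -c "
from h import *
go((64,-16),16)"
```

```text
ee_pos: [654.3, 68.2, 16.4]
ee_rot: [2.178, 2.263, 0.001]
contact_force: [0.6, 0.2, -1.4]
ee_pos: [652.5, 85.5, 16.5]
ee_rot: [2.177, 2.265, 0.0]
contact_force: [2.2, -1.9, 0.4]
ee_pos: [652.5, 85.7, 16.5]
ee_rot: [2.177, 2.264, -0.001]
contact_force: [1.0, -5.5, -0.6]
shift [2.4 1.3 0.5] turn -1.571 now jig [ 62.7 -18.4] 16.5 F [ 1.  -5.5 -0.6] t 21.1
```

```bash
(python3 -m creep '[[1,0,0,0,255],[1,0,0,0,255]]';python3 -m creep '[[1,0,0,0,255],[1,0,0,0,255]]')| grep -E "ee_pos|contact"
python3 - <<'E'
from h import *
o=get_obs();a=capture("wrist");c=cam("wrist",o)
J=np.load("jig.npz");th=float(J["th"]);Rj=np.array([[np.cos(th),-np.sin(th)],[np.sin(th),np.cos(th)]])
jg=lambda uv,z:(ray(c,uv,z)[:2]-J["t"])@Rj
hsv=cv2.cvtColor(a,cv2.COLOR_RGB2HSV); k=cv2.inRange(hsv,(5,130,60),(14,255,255))
n,l,st,ce=cv2.connectedComponentsWithStats(k)
for i in range(1,n):
    if st[i,4]>250:
        ys,xs=np.where(l==i); P=np.array([jg((x,y),40) for x,y in zip(xs,ys)]); r=cv2.minAreaRect(P.astype(np.float32)); print(st[i],[np.round(v,1) for v in r])
E
```

```text
ee_pos: [652.5, 85.8, 16.6]
contact_force: [2.2, -11.8, -0.2]
ee_pos: [652.5, 86.0, 16.6]
contact_force: [1.0, -16.7, 0.6]
[ 104    0  168   52 7408] [array([ 3.8, 90.6]), array([21.4, 75.8]), np.float64(90.0)]
[ 121   77   36  187 2714] [array([-24.3,  20.1]), array([96.7, 14.4]), np.float64(89.7)]
[ 238   77   27  160 2901] [array([29.3, 28. ]), array([80.9, 10.2]), np.float64(89.9)]
[   0   80   70  160 6234] [array([-82.6,  26.6]), array([81.2, 23.8]), np.float64(90.0)]
```

The table is at its stop, with the cheeks at 89.8°. Next I go behind the spacer's rear end.

```bash
(python3 -m creep '[[-5,0,0,0,255],[-8,0,-30,0,255],[-8,0,-50,0,255],[-30,-20,-50,0,255],[-60,-50,-50,0,255]]'; python3 -m creep '[[-8,-13,0,0,255],[-8,-13,0,0,255],[-8,-13,30,0,255],[-8,-13,48,0,255],[-8,-13,48,0,255]]')| grep -E "ee_|contact"; python3 -c "
from h import *
go((0,-75),15)"
```

```text
ee_pos: [604.8, 27.1, 66.9]
ee_rot: [2.175, 2.266, 0.003]
contact_force: [-0.2, -1.1, 0.3]
ee_pos: [591.5, 18.7, 16.4]
ee_rot: [-2.175, -2.263, 0.003]
contact_force: [0.9, -0.3, -0.2]
shift [7.9 0.9 1.4] turn -1.571 now jig [ -0.9 -82.9] 16.4 F [ 0.9 -0.3 -0.2] t 22.55
```

```bash
(python3 -m creep '[[7,1,0,0,255],[14,1,0,0,255],[22,1,0,0,255],[30,1,0,0,255],[38,1,0,0,255]]'; python3 -m creep '[[8,0,0,0,255],[16,0,0,0,255],[24,0,0,0,255],[32,0,0,0,255],[40,0,0,0,255]]')| grep -E "ee_pos|contact"; python3 -c "
from h import *
go((0,40),15)"
```

```text
ee_pos: [591.7, 56.8, 18.9]
contact_force: [1.0, -1.1, -0.2]
ee_pos: [590.1, 96.4, 18.6]
contact_force: [1.2, -2.7, 0.9]
shift [45.2 -0.9  3.6] turn -1.572 now jig [ 0.8 -5.2] 18.6 F [ 1.2 -2.7  0.9] t 23.55
```

```bash
(python3 -m creep '[[8,0,0,0,255],[16,0,0,0,255],[24,0,0,0,255],[32,0,0,0,255],[40,0,0,0,255]]'; python3 -m creep '[[6,0,0,0,255],[12,0,0,0,255],[18,0,0,0,255],[24,0,0,0,255],[30,0,0,0,255]]')| grep -E "ee_pos|contact"; python3 -c "
from h import *
go((0,82),15)"
```

```text
ee_pos: [588.2, 136.5, 18.4]
contact_force: [0.6, -2.7, 1.6]
ee_pos: [587.0, 166.3, 18.3]
contact_force: [-0.2, -0.5, 0.3]
shift [17.3 -0.5  3.3] turn -1.572 now jig [ 0.5 64.7] 18.3 F [-0.2 -0.5  0.3] t 24.55
```

```bash
(python3 -m creep '[[3,0,0,0,255],[6,0,0,0,255],[9,0,0,0,255],[12,0,0,0,255],[12,0,0,0,255]]'; python3 -m creep '[[1.5,0,0,0,255],[3,0,0,0,255],[3,0,0,0,255]]'; python3 -m creep '[[1,0,0,0,255],[1,0,0,0,255]]'; python3 -m creep '[[1,0,0,0,255],[1,0,0,0,255]]')| grep -E "ee_pos|contact"; python3 -c "
from h import *
go((0,82),15)"
```

```text
ee_pos: [586.7, 178.1, 18.4]
contact_force: [0.0, -0.1, -0.2]
ee_pos: [586.6, 180.8, 18.4]
contact_force: [-0.4, 0.0, -0.2]
ee_pos: [586.5, 181.0, 18.4]
contact_force: [-0.5, -6.9, 0.7]
ee_pos: [586.4, 181.1, 18.4]
contact_force: [-0.5, -13.2, 2.2]
shift [ 2.5 -0.4  3.4] turn -1.571 now jig [ 0.4 79.5] 18.4 F [ -0.5 -13.2   2.2] t 25.75
```

It stopped firm at the expected place: the same 2.4 mm offset appeared at the peg's stop. I'll back off, raise, and check.

```bash
(python3 -m creep '[[0.5,0,0,0,255],[0.5,0,0,0,255],[-5,0,0,0,255],[-15,0,0,0,255],[-15,0,0,0,255]]'; python3 -m creep '[[0,0,-40,0,255],[0,0,-80,0,255],[0,0,-120,0,255],[-20,0,-150,0,255],[-20,0,-150,0,255]]')| grep -E "ee_pos|contact"
python3 - <<'E'
from h import *
a=capture("wrist")[:,:,::-1]
cv2.imwrite("pics/w6.png",cv2.resize(a[0:250,100:500],(800,500),interpolation=cv2.INTER_CUBIC))
E
```

```text
ee_pos: [587.3, 166.9, 18.5]
contact_force: [-0.9, 0.3, 0.6]
ee_pos: [589.6, 147.0, 172.8]
contact_force: [0.0, 0.3, -1.3]
```

View pics/w6.png

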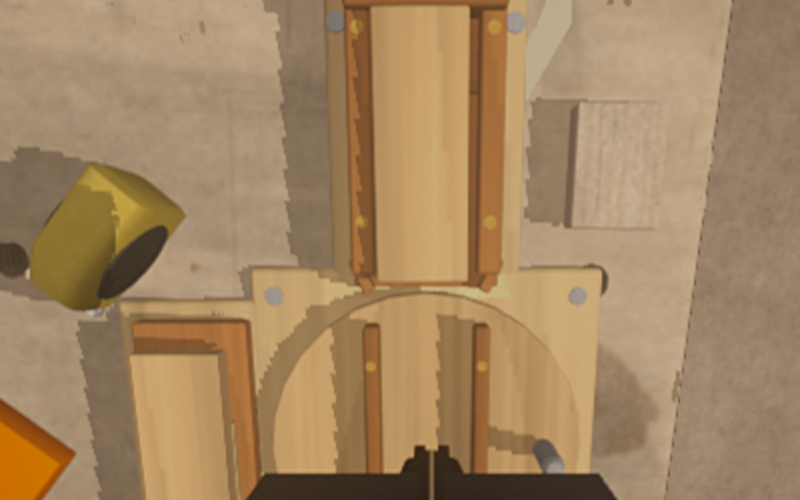

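The spacer lies in the chute with its leading end flush against the end stop at (420,5) and its rear end at (420,282), just inside the mouth. The offcut is on the bench at (617,165), clear of the jig, and the waiting spacer and tape measure are where they were.

```bash
python3 -c "
from rig import *
print(finish_job())"
```

```text
the job is handed in; nothing more can be done
None
```

The job is handed in at about 27 s: the offcut lies on the bench clear of the jig, and the spacer is home against the end stop, undercut end leading, after a half turn of the turntable; the force on the tool briefly reached about 58 N when the finger slipped past the peg.

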